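Turn a die half cavity-up on the turnover stand

ROBOT

A 6-joint arm with a two-finger parallel gripper is mounted at the origin on a cart in front of the work surface, level with it; the furniture and walls round the work are solid. World frame = base frame: x ahead of the robot, y to its left, z up, the work surface at z = 0. Lengths are in m, angles in rad, forces in N, time in s.
With the tool pointing down it reaches from about 0.35 to 0.725 m from the base axis. Payload 6 kg.
Tool frame: the origin (TCP) lies midway between the tips of the shut fingers; the grasp point (between the pads) lies 19 mm behind it (r.hold_point_z is the distance from the TCP to the grasp point, in m); z points along the fingers, x is the direction in which the jaws open and shut, and the axes are right-handed (so a half turn about z gives the same grasp; the last joint's range is limited). The gripper opens to 85 mm and grips with 20 to 120 N. Pads are 22 mm wide; open, the fingers measure 114 mm over their backs; the gripper's body (76 mm by 85 mm) begins 54 mm behind the grasp point. The pads swing forward as they close: fully open they stand 13 mm farther back than shut.
Start: joints at [1.656, 0.04, 0.085, 0, -1.615, -0.334], TCP at [0.148, 0.582, 0.197] pointing down, gripper open.
Joint ranges: [-2.56, 2.56], [-1.29, 2.01], [-1.08, 1.49], [-3.29, 1.98], [-2.81, -0.18], [-2.99, 2.99]. Speed limits (rad/s): [2.57, 2.57, 3.01, 3.14, 3.14, 3.14].

INTERFACE

Orientations are given as [roll, pitch, yaw] about the fixed x, y, z axes, in that order (R = Rz(yaw) Ry(pitch) Rx(roll)).
In Python, from workcell import r, kinematics, eyes gives the robot as it stands. Calls block until the motion is done:
- r.move_to(position, orientation): joint-space move of the TCP to a pose.
- r.move_straight(position, ori=None, speed=0.15, f_stop=None): straight line of the TCP; ori=None keeps the orientation; speed is the mean speed in m/s. With f_stop (N) it stops when the force on the tool has changed by that much, and returns True; else False.
- r.goto_joints(angles): joint-space move.
- r.gripper_open() and r.grab(f_grip=None): open the fingers fully, or close them until they stop; f_grip is the grip in N (None keeps the last).
- r.hold(seconds).
- kinematics.ik(position, orientation): joint angles nearest the present ones, or None.
- r.sense(): the state.
- eyes.read_camera(name): name is "side" or "top"; returns (picture, depth): 480x640x3 uint8, blue, green, red; 480x640 float32, m along the optical axis (not along the pixel's ray), 0 where there is no reading.
- eyes.camera_info(name): a dict with "fovy" (degrees; the focal length in pixels is half the picture's height over the tangent of half this angle, whatever the lens; pixels are square), "cx", "cy" (the principal point, pixels), "k1" (the pictures are not rectified: a ray, as slopes to the right and down, at radius r is drawn at 1 + k1 r^2 times it, then the intrinsics apply), "R" (3x3) and "t" (3): a world point X has camera coordinates R X + t. Camera axes: x right, y down, z forward; pixel columns grow to the right and rows downward; lengths in m; the calibration is good to about 2 mm. A picture is of the moment at which its call begins. camera_info takes no time and is no camera call.
A pose or a line that the arm cannot do raises r.MotionError and nothing moves.
- r.job_done(): hands the job in, once; it reports no verdict.
The state is a dict: "clock": time; "joint_positions": joint angles; "qvel": joint speeds; "effort": joint torques, N m; "position": TCP position; "ee_rot": TCP orientation; "contact_force": force on the tool from outside, world axes, zero at the start; "torque": the same for the moment, N m; "opening": finger opening in m.
Only numpy, scipy, OpenCV 4.12 (cv2) and the standard library are available. Lean on these libraries where they do the work, as an engineer would, in place of code of your own. Each camera call takes 0.05 s, during which the arm holds its last target.

TASK

The flat metal die half lies cavity-down on the low deck of the turnover stand. Turn it over for spraying: pry up its overhanging edge and tip it over the step onto the higher bed, never lifting it clear of the stand, so that it lies flat there with the cavity face up. Then push it squarely home against the end stop, pressing it there for a moment with a steady, gentle push of about 5 newtons before you let go, and leave the things lying around the stand alone.

Things in the scene. Friction and masses are not known exactly. Their poses are not given: they have to be found in the camera images.
- die_half: Loose aluminium plate 90 (own x) x 100 (y) x 12 mm (z), 0.3 kg, origin at its centre. +z face: plain back, up at the start; -z face: cavity (46 mm round pocket). Starts flat on the low deck, x within 6 deg of the stand's, leading edge 4-14 mm short of the step, rear end hanging 28-38 mm free beyond the deck's near edge, underside 52 mm above the bench, nothing beneath. Too wide to grasp across.
- turnover_stand: Fixed steel stand, two levels. Origin on the bench below the step; x from low deck to high bed (to the robot's left), z up. Deck: x -66 to 0 mm, 124 wide, top z 52. Step: upright face 8 mm high at x 0. Bed: x 0 to 132, 140 wide, top z 60. When the plate's rear end is raised and pushed, its leading edge bears on the step and it turns over there; past upright it falls onto the bed.
- end_stop: Fixed straight steel bar across the far end of the high bed, 14 mm thick, 116 mm long, 16 mm high (two screw heads on top add 5 mm). Origin at the middle of the lower edge of the face that looks back to the step: 112 mm beyond the step, on the bed's top. Its axes are parallel to the stand's.
- rod: Bystander: short piece of orange wax rod, 59 x 13 x 12 mm, lying on the bench behind the stand (its -y side). Origin at the centre of its underside.
- pin: Bystander: steel pin 80 x 10 x 10 mm lying on the bench behind the stand (its -y side). Origin at the centre of its underside.
- lump: Bystander: rounded orange wax lump, 49 x 43 x 36 mm, on the bench beyond the stand's end stop. Origin at the centre of its underside.
- x_block: Bystander: violet X-shaped wax block, 66 x 78 x 24 mm, on the bench beyond the stand's end stop. Origin at the centre of its underside.
Not all that is in view belongs to the job. Of the things that look like the die_half, the middle-sized one is meant.

How it is judged:
On the way, in this order (a step that is already met when the one before it is completed fails the run):
1. the die half lies flat on the high bed, cavity face up, at rest (angle between die_half's own z axis and vertical above 3.06 rad and x of die_half in the frame of turnover_stand above 0.02 m and linear speed of die_half below 0.02 m/s), for 0.2 s.
2. the die half, cavity up, is pressed against the end stop (more than 2 N at the stop for 0.2 s) (angle between die_half's own z axis and vertical above 3.06 rad and contact force between die_half and end_stop above 2 N), for 0.2 s.
At the end, for the whole second after the job is handed in: The die half rests flat on the high bed with its cavity face up (within 3.5 degrees), its 100 mm edge against the end stop (centre 42 to 48.5 mm from the stop's face), square to it within 0.05 rad, within 30 mm of the stand's centre line, released and at rest (angle between die_half's own z axis and vertical above 3.08 rad and x of die_half in the frame of end_stop between -0.0485 and -0.042 m and y of die_half in the frame of end_stop between -0.03 and 0.03 m and z of die_half in the frame of end_stop below 0.009 m and angle between the x axis of die_half and the x axis of end_stop, either way round below 0.05 rad and linear speed of die_half below 0.01 m/s); the robot touches nothing.
It fails at once if the die half is lifted clear of the stand (its centre more than 140 mm above the bench) (height (world z) of die_half above 0.14 m).
It fails at once if the die half is rammed into the end stop (over 40 N) (contact force between die_half and end_stop above 40 N).
It fails at once if a bystander is shifted by more than 25 mm (distance of any of rod, pin, lump, x_block from where it was at the start of the episode above 0.025 m).
It also fails if it takes over 42 s, if anything falls off the work surface, if the arm or the gripper's body presses on something with over 40 N, if the wrist force passes 120 N, or if a joint passes its speed limit or range.

## Working session

There is one attempt and no reset: what is moved stays moved. The work goes in short steps, each a Python script; the robot and the scene stay as the last script left them, time stands still between calls to the robot, and variables do not carry over. Pictures are saved under pics/ and viewed, and the job is handed in when it is done.

```bash
ls; mkdir -p pics; python3 - <<'E'
from workcell import r, kinematics, eyes
import cv2, numpy as np
for n in ("side","top"):
    p,d=eyes.read_camera(n); cv2.imwrite(f"pics/{n}0.png",p); np.save(f"pics/{n}0.npy",d)
    i=eyes.camera_info(n); print(n,i)
s=r.sense(); print(s)
E
```

```text
pics
side {'fovy': 55.39582480942439, 'cx': 323.4136310535421, 'cy': 243.03113055984716, 'k1': -0.04860835470974165, 'R': array([[-0.98106097, -0.19331049,  0.01226499],
       [-0.09450808,  0.42243905, -0.90145076],
       [ 0.16907868, -0.8855373 , -0.43270787]]), 't': array([0.51978164, 0.09841291, 0.87703697])}
top {'fovy': 44.67291626382841, 'cx': 310.78719313452194, 'cy': 239.1927917568354, 'k1': -0.15031198813896607, 'R': array([[ 2.23862825e-02, -9.99749115e-01, -7.49466530e-04],
       [-9.94760435e-01, -2.21997654e-02, -9.97940223e-02],
       [ 9.97523475e-02,  2.97955682e-03, -9.95007835e-01]]), 't': array([0.00380028, 0.56454181, 1.07557786])}
{'clock': 0.1, 'joint_positions': array([ 1.65570350e+00,  4.07410663e-02,  8.39175937e-02, -3.75674716e-04,
       -1.61548826e+00, -3.33697960e-01]), 'qvel': array([-8.13423803e-04, -1.07007500e-03,  1.72215153e-03,  7.41759243e-04,
       -6.89871187e-04,  4.89372500e-05]), 'effort': array([-5.42971175e-03, -3.69352913e+01,  3.48280013e+01,  6.95170552e+00,
       -4.47913015e-03,  2.72550579e-06]), 'position': array([0.14759903, 0.58121072, 0.19619502]), 'ee_rot': array([-3.14145092e+00, -1.55474248e-03, -1.81957072e+00]), 'contact_force': array([ 0.62786882,  0.04972163, -1.37150713]), 'torque': array([-0.01440957,  0.02147914, -0.00570786]), 'opening': 0.08571785912086513}
```

View pics/side0.png

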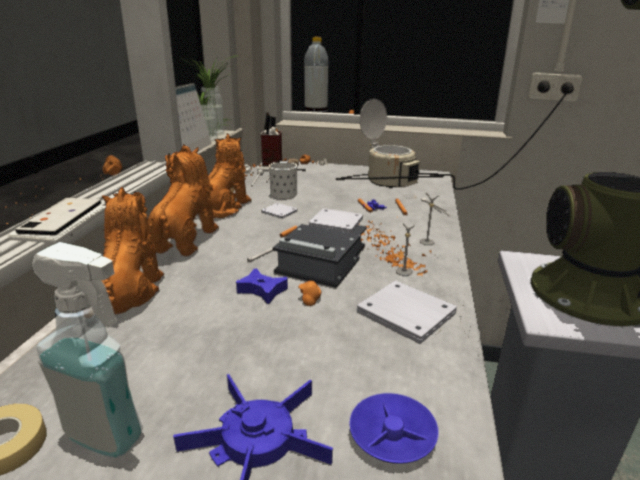

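View pics/top0.png

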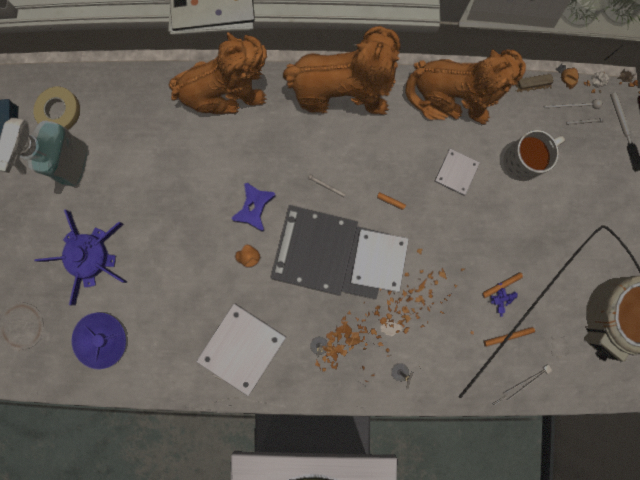

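```bash
cat > h.py <<'E'
import cv2, numpy as np
from workcell import r, kinematics, eyes
def K(i):
    f=240/np.tan(np.radians(i["fovy"]/2)); return np.array([[f,0,i["cx"]],[0,f,i["cy"]],[0,0,1]])
def rays(n,px):
    i=eyes.camera_info(n)
    px=np.asarray(px,float).reshape(-1,1,2)
    k=cv2.undistortPoints(px,K(i),np.array([i["k1"],0,0,0,0.]))[:,0]
    d=np.c_[k,np.ones(len(k))]@i["R"]; c=-i["R"].T@i["t"]
    return c,d
def onz(n,px,z):
    c,d=rays(n,px); return c+d*((z-c[2])/d[:,2])[:,None]
def tri(p1,p2,n1="top",n2="side"):
    c1,d1=rays(n1,[p1]);c2,d2=rays(n2,[p2]);d1=d1[0];d2=d2[0]
    A=np.c_[d1,-d2];s=np.linalg.lstsq(A,c2-c1,rcond=None)[0]
    a=c1+s[0]*d1;b=c2+s[1]*d2
    return (a+b)/2,np.linalg.norm(a-b)
def depthpt(n,px,d):
    c,dd=rays(n,px); px=np.asarray(px).reshape(-1,2)
    return c+dd*np.array([d[int(v),int(u)] for u,v in px])[:,None]
def proj(n,X):
    i=eyes.camera_info(n)
    return cv2.projectPoints(np.asarray(X,float).reshape(-1,1,3),cv2.Rodrigues(i["R"])[0],i["t"],K(i),np.array([i["k1"],0,0,0,0.]))[0][:,0]
E
python3 - <<'E'
import cv2
p=cv2.imread("pics/top0.png")[195:305,260:420]; cv2.imwrite("pics/c1.png",cv2.resize(p,None,fx=5,fy=5,interpolation=cv2.INTER_CUBIC))
p=cv2.imread("pics/side0.png")[195:295,260:390]; cv2.imwrite("pics/c2.png",cv2.resize(p,None,fx=6,fy=6,interpolation=cv2.INTER_CUBIC)[:600])
E
```

```text
(no output)
```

View pics/c1.png

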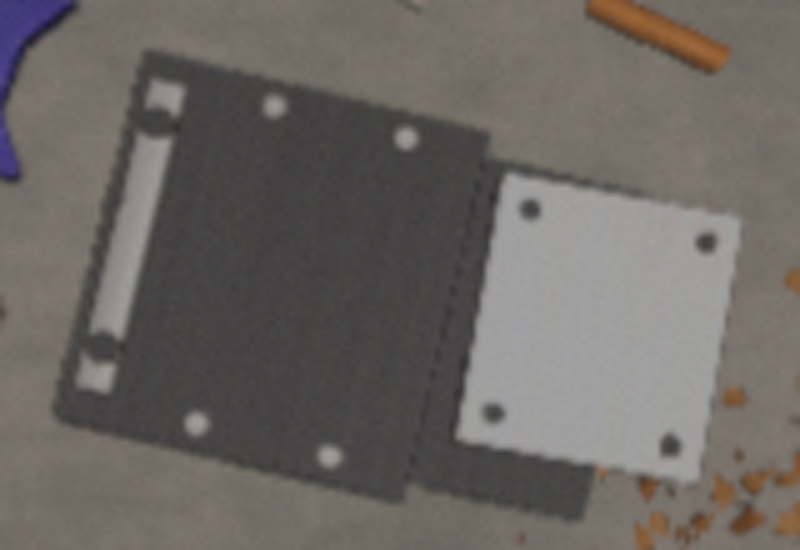

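View pics/c2.png

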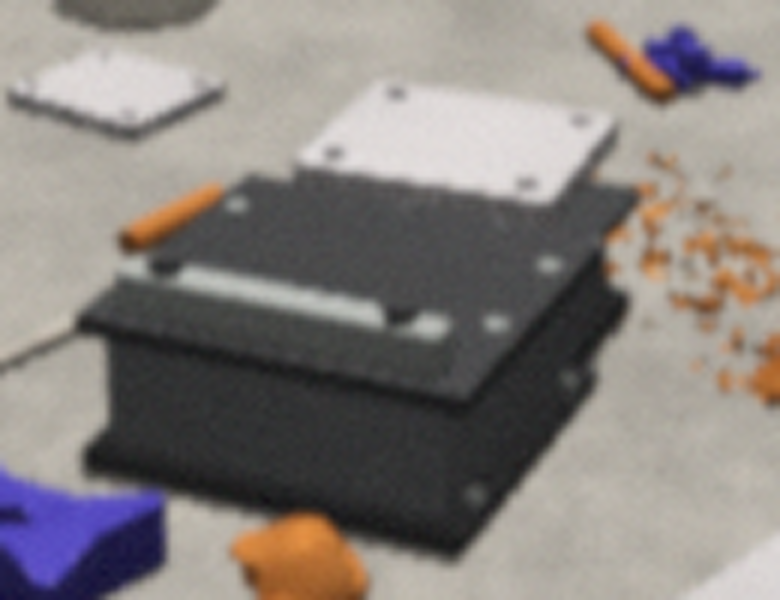

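```bash
python3 - <<'E'
from h import *
T=lambda p:(np.array(p)+.5)/5-.5+[260,195]
S=lambda p:(np.array(p)+.5)/6-.5+[260,195]
d=np.load("pics/top0.npy")
pl=[((503,172),(297,163)),((457,440),(555,203)),((741,215),(382,80)),((700,482),(618,122))]
bed=[((147,50),(80,320)),((55,417),(462,403)),((405,502),(638,192)),((489,132),(252,177))]
np.set_printoptions(precision=4,suppress=True)
for nm,L,z in (("plate",pl,.064),("bed",bed,.06)):
    Q=[]
    for a,b in L:
        x,e=tri(T(a),S(b)); q=onz("top",[T(a)],z)[0];Q.append(q)
        print(nm,x,round(e,4),"plane",q)
    Q=np.array(Q)
    print([np.linalg.norm(Q[i]-Q[j]).round(4) for i in range(4) for j in range(i)])
for nm,p in (("plate",(600,330)),("bed",(260,260)),("bench",(300,25)),("stop",(130,240))):
    u=T(p); print(nm,depthpt("top",[u],d))
# long-edge dirs
B=onz("top",[T(a) for a,_ in bed],.06); P=onz("top",[T(a) for a,_ in pl],.064)
ang=lambda v:np.degrees(np.arctan2(v[1],v[0]))
print("bed x dir",ang(B[0]-B[3]),ang(B[1]-B[2]),"y dir",ang(B[1]-B[0]),ang(B[2]-B[3]))
print("plate x dir",ang(P[0]-P[2]),ang(P[1]-P[3]),"y",ang(P[1]-P[0]),ang(P[3]-P[2]))
st=onz("top",[T(p) for p in [(162,80),(190,83),(112,392),(78,388)]],.076); print("stop",st)
dk=onz("top",[T((582,520)),T((497,158))],.052); print("deck corner",dk)
print("step mid",(B[2]+B[3])/2,"plate c",P.mean(0))
E
```

```text
plate [ 0.5794 -0.074   0.0662] 0.0037 plane [ 0.5815 -0.0738  0.064 ]
plate [ 0.4813 -0.0586  0.0662] 0.0036 plane [ 0.4831 -0.0585  0.064 ]
plate [ 0.5651 -0.1615  0.0671] 0.0044 plane [ 0.5676 -0.1617  0.064 ]
plate [ 0.4684 -0.1477  0.0633] 0.0025 plane [ 0.4696 -0.1474  0.064 ]
[np.float64(0.0996), np.float64(0.089), np.float64(0.1334), np.float64(0.134), np.float64(0.0899), np.float64(0.0991)]
bed [0.6228 0.0576 0.0604] 0.0032 plane [0.6244 0.058  0.06  ]
bed [0.4882 0.088  0.0604] 0.0002 plane [0.4883 0.0881 0.06  ]
bed [ 0.4543 -0.0397  0.0814] 0.0118 plane [ 0.4602 -0.0402  0.06  ]
bed [ 0.595  -0.069   0.0612] 0.0031 plane [ 0.5967 -0.0688  0.06  ]
[np.float64(0.1394), np.float64(0.1913), np.float64(0.1313), np.float64(0.1298), np.float64(0.1907), np.float64(0.1394)]
plate [[ 0.5241 -0.1099  0.0659]]
bed [[0.5474 0.0145 0.0616]]
bench [[ 0.6456  0.001  -0.0019]]
stop [[0.5524 0.0617 0.0755]]
bed x dir 77.6708680481939 77.66045793335759 y dir 167.54347914250658 168.17921733979546
plate x dir 81.02110353233135 81.35561008575696 y 171.15902726116184 171.72190161147228
stop [[0.611  0.0516 0.076 ]
 [0.6101 0.0414 0.076 ]
 [0.4973 0.0667 0.076 ]
 [0.4984 0.079  0.076 ]]
deck corner [[ 0.455  -0.1058  0.052 ]
 [ 0.5881 -0.0725  0.052 ]]
step mid [ 0.5285 -0.0545  0.06  ] plate c [ 0.5255 -0.1104  0.064 ]
```

```bash
python3 - <<'E'
from h import *
from scipy.spatial.transform import Rotation as Ro
np.set_printoptions(precision=3,suppress=True)
d=np.load("pics/top0.npy")
u,v=np.meshgrid(np.arange(640),np.arange(480)); px=np.c_[u.ravel(),v.ravel()]
c,dd=rays("top",px.astype(float)); X=c+dd*d.ravel()[:,None]; ok=d.ravel()>0
# coarse height map 4cm cells
for x0 in np.arange(.72,.2,-.04):
    row=[]
    for y0 in np.arange(.2,-.6,-.04):
        m=ok&(abs(X[:,0]-x0)<.02)&(abs(X[:,1]-y0)<.02); row.append("%3d"%(1000*X[m,2].max()) if m.any() else "  .")
    print("%.2f"%x0," ".join(row))
print("y .2 .. -.56")
print("trees",tri((400,372),(432,197)),tri((318,345),(407,226)))
th=np.radians(77.77);ex=np.array([np.cos(th),np.sin(th),0]);ey=np.array([-ex[1],ex[0],0]);ez=np.array([0,0,1.])
O=np.array([.5284,-.0552,0])
for s in (15,25,35,45,60,90):
  for sg in (1,-1):
    a=np.radians(s); z=np.cos(a)*ex-np.sin(a)*ez; x=sg*ey; R=np.c_[x,np.cross(z,x),z]
    rpy=Ro.from_matrix(R).as_euler("xyz")
    out=[]
    for (sx,sz) in ((-.2,.2),(-.15,.04),(-.09,.04),(-.09,.09),(-.06,.12),(-.01,.13),(.05,.13),(-.02,.065),(.03,.065)):
        q=kinematics.ik(O+ex*sx+ez*sz,rpy); out.append(q is not None)
    print(s,sg,rpy,out, q)
E
```

```text
0.72   9   7   7   7   6   8   5   5   5   6   6  14  14  14  94  90  94   5   6   5
0.68   6  27  29   6  13  13   9   7   6   6   7  14  15   7   5  94  91   6   7   5
0.64   7  30  31  28  62   5   9   6  17  17   6   5   6   5   7   7   5   6   6   5
0.60   6  29  29  77  84  65  66  63  49   6   6   6   6   6   5   6   7   5  25  23
0.56   7  34  33  81  80  65  65  69  69  68   9   7   7   6   6   6   6  44  38   6
0.52   6  38  38  84  77  65  65  69  71  70   8   8   7   6  10  14  60  53   7  94
0.48   7   6   6  76  65  68  66  69  71  68   9   8   9  17  22  79  72   5 106 113
0.44   7  22  20   5   7   6   8  55  54  12  12   8   7  24  93  87   5   6 111 111
0.40  20  21  22  21   7  10  12  10  12  11   8   7   8 111 106  15  11   5 109 112
0.36  22  22  22  23   7 112  15  13   8   6   5   5 128 119  13   7   6   7  89 111
0.32  21  22  22  19   6  11  11   9   7 124   6 143 137   6   7   8  13   8   5   5
0.28  13  20  21   5   6   7   7   6   5   5   6 146   7   5  10   9   8   5   5   6
0.24   5   6   5   5   5   6   6   5   6   5   8   7   4   6   8   7   6   6   4
[... 940 characters left out ...]
 [True, True, True, True, True, True, True, True, True] [-0.292  0.04  -0.109 -0.784 -1.521  0.161]
45 -1 [-2.356  0.    -0.213] [True, True, True, True, True, False, False, True, True] [-0.292  0.04  -0.109 -0.784 -1.521 -2.98 ]
60 1 [2.618 0.    2.928] [True, True, True, True, True, True, True, True, True] [-0.084 -0.068 -0.176 -0.526 -1.412 -0.058]
60 -1 [-2.618  0.    -0.213] [True, True, True, False, False, False, True, False, False] None
90 1 [3.142 0.    2.928] [True, True, True, True, True, True, True, True, True] [ 0.327 -0.108 -0.301  0.    -1.378 -0.541]
90 -1 [ 3.142  0.    -0.213] [False, True, True, True, True, True, True, True, True] [ 0.327 -0.108 -0.301  0.    -1.378  2.601]
```

Three things resemble the die half: a small plate at top (458,172), a middle-sized one at (380,260) and a large one at (241,348). The middle one measures 99 x 90 mm with its top at about 65 mm. It lies on the deck with its leading edge 10 mm from the step and 34 mm overhanging, and crop c1 confirms it is the one meant. A thin black wand, up to 146 mm high, runs from (460,395) to (600,230), and I'll keep the wrist clear of it.

```bash
cat >> h.py <<'E'
from scipy.spatial.transform import Rotation as Ro
np.set_printoptions(precision=4,suppress=True)
th=np.radians(77.77);ex=np.array([np.cos(th),np.sin(th),0]);ey=np.array([-ex[1],ex[0],0]);ez=np.array([0,0,1.])
O=np.array([.5284,-.0552,0])
def ori(s):
    a=np.radians(s); z=np.cos(a)*ex-np.sin(a)*ez; return Ro.from_matrix(np.c_[ey,np.cross(z,ey),z]).as_euler("xyz")
def W(x,y,z): return O+x*ex+y*ey+z*ez
def S(): 
    s=r.sense(); p=s["position"]-O; f=s["contact_force"]
    return s["clock"],np.array([p@ex,p@ey,p[2]]),np.array([f@ex,f@ey,f[2]])
SL=45; sl=np.radians(SL); HT=.011
def tcpU(x,z,y=-.010): return W(x-HT*np.sin(sl),y,z-HT*np.cos(sl))  # TCP for upper tip corner at (x,z)
E
python3 - <<'E'
from h import *
r.grab(30)
r.move_to(W(-.16,-.01,.24),ori(SL)); print(S())
for n in ("side","top"): cv2.imwrite(f"pics/{n}1.png",eyes.read_camera(n)[0])
E
```

```text
(4.025, array([-0.1592, -0.0101,  0.24  ]), array([-0.3179,  0.0895,  0.5759]))
```

View pics/side1.png

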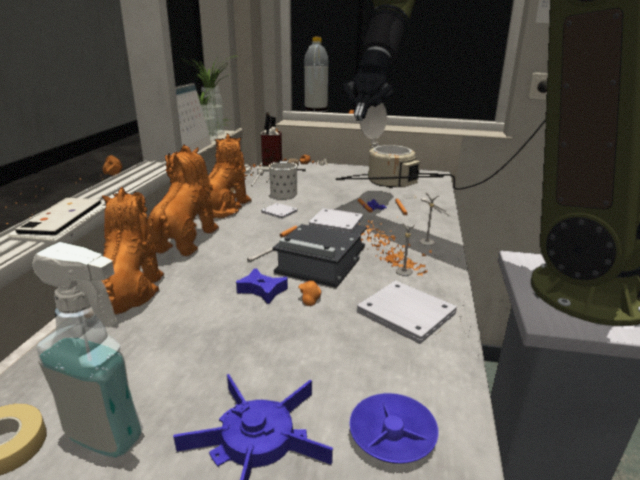

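View pics/top1.png

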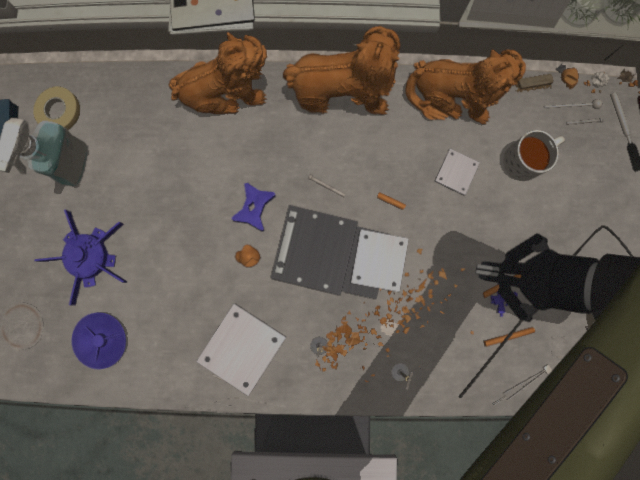

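Both views show the shut fingers clear behind the plate, with the tip at top (490,270), and the wrist above the wand. I'll descend, insert under the overhang and feel for the underside.

```bash
python3 - <<'E'
from h import *
print(r.move_straight(tcpU(-.118,.10),ori(SL),.2,f_stop=8),S())
print(r.move_straight(tcpU(-.118,.034),None,.12,f_stop=6),S())
print(r.move_straight(tcpU(-.093,.034),None,.06,f_stop=3),S())
print(r.move_straight(tcpU(-.093,.052),None,.02,f_stop=1.5),S())
for n in ("side","top"): cv2.imwrite(f"pics/{n}2.png",eyes.read_camera(n)[0])
p=cv2.imread("pics/side2.png")[170:295,230:390]; cv2.imwrite("pics/c3.png",cv2.resize(p,None,fx=4.7,fy=4.7,interpolation=cv2.INTER_CUBIC))
E
```

```text
False (5.0333, array([-0.1263, -0.0107,  0.0936]), array([-0.7279, -0.2274,  0.5995]))
False (5.7333, array([-0.1259, -0.0101,  0.0262]), array([0.1317, 0.3804, 1.0054]))
False (6.3, array([-0.1005, -0.01  ,  0.0265]), array([ 0.0015, -1.1268,  0.231 ]))
False (7.35, array([-0.1007, -0.0099,  0.044 ]), array([-0.2556, -0.1243,  0.2514]))
```

View pics/c3.png

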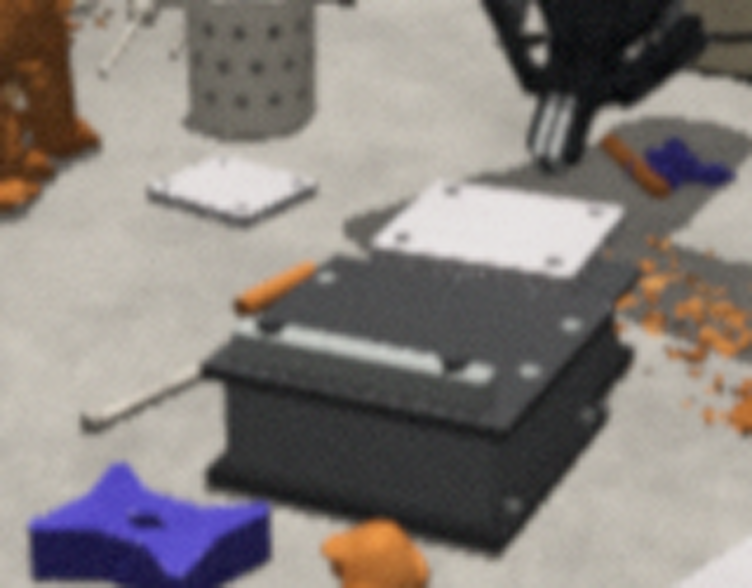

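View pics/top2.png

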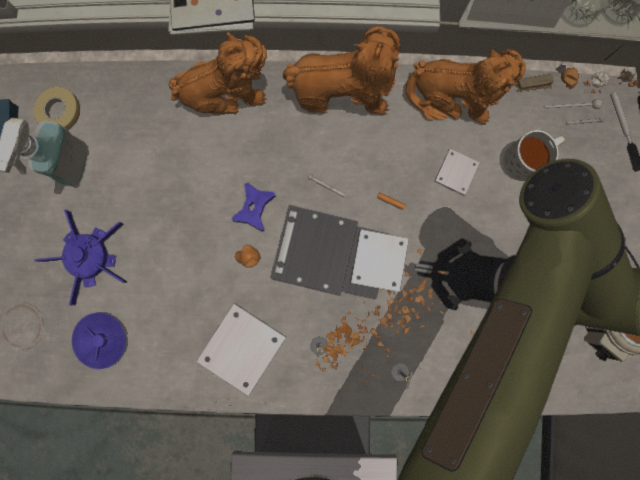

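```bash
python3 - <<'E'
from h import *
s=r.sense(); X=s["position"]; print(X, proj("top",X),proj("side",X), (proj("side",X)-[230,170])*4.7)
p=cv2.imread("pics/top2.png")[220:310,340:460]; cv2.imwrite("pics/c4.png",cv2.resize(p,None,fx=6.5,fy=6.5,interpolation=cv2.INTER_CUBIC))
E
```

```text
[ 0.5168 -0.1557  0.044 ] [[402.6773 265.8155]] [[341.7507 219.4348]] [[525.2281 232.3434]]
```

View pics/c4.png

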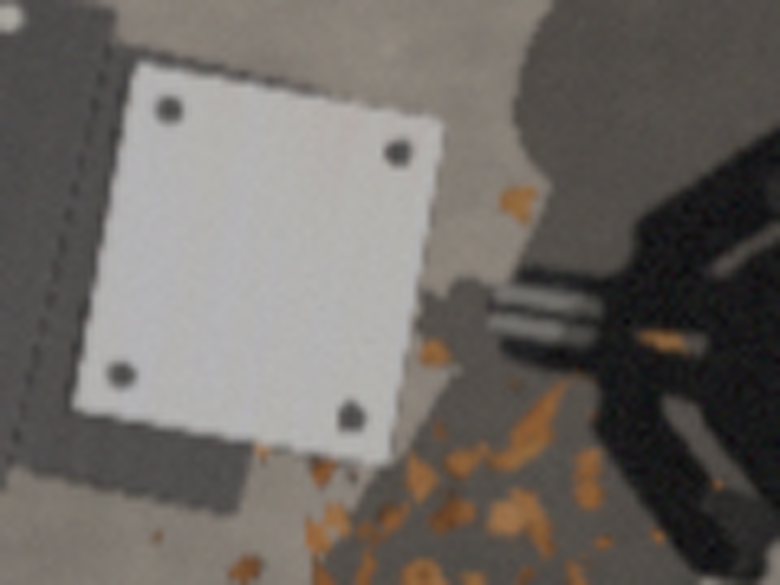

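```bash
python3 - <<'E'
from h import *
print(r.sense()["opening"], S())
x,e=tri((415.4,267.7),(347,205)); p=x-O; print(x,e,p@ex,p@ey)
for n in ("side","top"): cv2.imwrite(f"pics/{n}3.png",eyes.read_camera(n)[0])
p=cv2.imread("pics/side3.png")[160:230,310:400]; cv2.imwrite("pics/c5.png",cv2.resize(p,None,fx=8,fy=8,interpolation=cv2.INTER_CUBIC))
E
```

```text
-0.00019077089739545527 (7.45, array([-0.1007, -0.0099,  0.044 ]), array([ 0.0206, -0.1924, -0.8539]))
[ 0.5101 -0.1745  0.0743] 0.004022300824638628 -0.1204826623432867 -0.007347611142063186
```

View pics/c5.png

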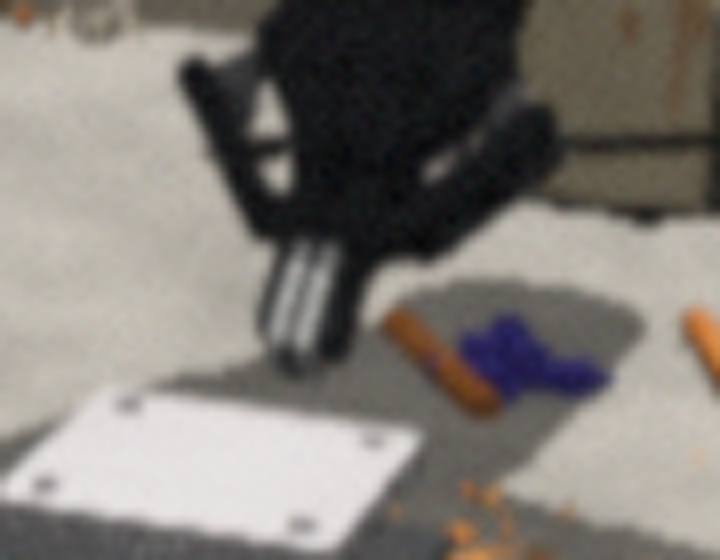

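```bash
python3 - <<'E'
from h import *
for n,box in (("top",(395,245,450,290)),("side",(335,185,362,212))):
    p,d=eyes.read_camera(n); np.save(f"pics/{n}4.npy",d); cv2.imwrite(f"pics/{n}4.png",p)
    u,v=np.meshgrid(np.arange(box[0],box[2]),np.arange(box[1],box[3])); px=np.c_[u.ravel(),v.ravel()]
    X=depthpt(n,px.astype(float),d)-O; s=np.c_[X@ex,X@ey,X[:,2]]
    m=(s[:,2]>.02)&(s[:,2]<.14)&(abs(s[:,1]+.01)<.02)&(s[:,0]<-.097)&(s[:,0]>-.16)
    o=np.argsort(-s[m,0])
    print(n); print(np.c_[px[m],s[m]*1000][o][:45:2])
E
```

```text
top
[[ 401.      271.      -97.026     1.8187   63.9582]
 [ 402.      268.      -97.2084   -3.7107   66.7889]
 [ 404.      259.      -97.3915  -20.7541   65.1576]
 [ 405.      255.      -97.4689  -28.249    65.9146]
 [ 401.      274.      -97.7015    7.4469   67.7749]
 [ 404.      260.      -97.8197  -18.9867   64.9728]
 [ 401.      273.      -98.1327    5.2164   61.8251]
 [ 401.      275.      -98.2367    9.1509   66.8332]
 [ 404.      261.      -98.3268  -17.2742   64.2281]
 [ 402.      270.      -98.4358   -0.4022   63.7852]
 [ 405.      257.      -98.6967  -24.9929   62.8992]
 [ 403.      267.      -99.0575   -6.2031   63.4889]
 [ 404.      263.      -99.2831  -13.8032   63.1607]
 [ 403.      268.      -99.4323   -4.4015   63.6916]
 [ 402.      274.     -100.243     6.6206   62.4327]
 [ 415.      266.     -118.2413  -11.9706   75.5702]
 [ 415.      267.     -118.4826  -10.1149   76.5289]
 [ 415.      270.     -118.8407   -4.3757   81.6305]
 [ 416.      264.     -119.0125  -15.7993   76.8941]
 [ 416.      267.     -119.5553  -10.1366   80.8362]
 [ 417.      264.     -120.194   -15
[... 648 characters left out ...]
  80.9724]
 [ 343.      203.     -122.3331  -16.1918   77.1659]
 [ 345.      205.     -122.8011  -11.1165   72.7436]
 [ 348.      202.     -122.8947   -3.8426   81.4898]
 [ 347.      202.     -123.0816   -6.4291   81.0123]
 [ 344.      200.     -124.1124  -14.5675   84.4236]
 [ 347.      201.     -124.518    -7.0429   82.9557]
 [ 348.      201.     -124.8542   -4.6437   83.2246]
 [ 343.      202.     -125.8723  -17.5978   78.2797]
 [ 349.      200.     -126.227    -2.7153   85.5927]
 [ 350.      202.     -126.3456   -0.0471   80.9302]
 [ 350.      203.     -126.6582   -0.0592   78.2917]
 [ 349.      204.     -126.9592   -2.591    75.2423]
 [ 347.      206.     -127.0348   -7.4959   69.3185]]
```

```bash
python3 - <<'E'
from h import *
d=np.load("pics/top4.npy");p=cv2.imread("pics/top4.png")
for v in (262,264,266,268,270):
    px=[(u,v) for u in range(404,424,2)]; X=depthpt("top",np.array(px,float),d)-O
    print(v,[(u,int(a*1000),int(b*1000),int(p[v,u].mean())) for (u,_),a,b in zip(px,X@ex,X[:,2])])
s=r.sense(); print(s["ee_rot"],ori(45)); print(Ro.from_euler("xyz",s["ee_rot"]).as_matrix()[:,2],ex)
print(kinematics.ik(s["position"],s["ee_rot"]),s["joint_positions"])
E
```

```text
262 [(404, -98, 66, 148), (406, -111, 0, 129), (408, -115, -1, 129), (410, -118, 1, 113), (412, -123, 0, 113), (414, -126, 2, 127), (416, -130, 0, 128), (418, -133, 2, 100), (420, -124, 80, 39), (422, -127, 86, 37)]
264 [(404, -108, 0, 118), (406, -113, -4, 114), (408, -115, 2, 118), (410, -120, 0, 80), (412, -124, -1, 79), (414, -127, 1, 82), (416, -119, 76, 101), (418, -121, 80, 105), (420, -125, 82, 89), (422, -127, 87, 85)]
266 [(404, -109, -1, 118), (406, -113, -1, 80), (408, -117, 0, 83), (410, -120, 1, 80), (412, -125, -3, 82), (414, -128, 2, 72), (416, -119, 80, 72), (418, -121, 85, 85), (420, -125, 87, 95), (422, -128, 90, 101)]
268 [(404, -110, -2, 110), (406, -114, 0, 80), (408, -117, 0, 78), (410, -121, 0, 81), (412, -125, 1, 79), (414, -128, 3, 76), (416, -120, 78, 90), (418, -123, 80, 86), (420, -126, 85, 74), (422, -129, 89, 61)]
270 [(404, -110, 2, 86), (406, -115, 0, 78), (408, -118, 1, 77), (410, -122, 1, 79), (412, -125, 3, 78), (414, -130, -1, 79), (416, -120, 80, 97), (418, -123, 82, 104), (420, -126, 87, 108), (422, -129, 89, 107)]
[ 2.3561 -0.0002  2.9282] [2.3562 0.     2.9281]
[ 0.1496  0.6911 -0.7071] [0.2118 0.9773 0.    ]
[-0.5051  0.219   0.0376 -0.7464 -1.6435  0.3346] [-0.5051  0.219   0.0376 -0.7464 -1.6435  0.3346]
```

```bash
python3 - <<'E'
from h import *
d=np.load("pics/top4.npy");p=cv2.imread("pics/top4.png")
s=r.sense(); Rm=Ro.from_euler("xyz",s["ee_rot"]).as_matrix()
u,v=np.meshgrid(np.arange(405,520),np.arange(215,330)); px=np.c_[u.ravel(),v.ravel()]
X=depthpt("top",px.astype(float),d); m=X[:,2]>.05; t=((X[m]-s["position"])@Rm)*1000
t=t[(t[:,2]<5)]
for a in range(0,-200,-8):
    k=t[(t[:,2]<=a)&(t[:,2]>a-8)]
    if len(k): print(a,len(k),"x",k[:,0].min().round(),k[:,0].max().round(),"y",k[:,1].min().round(),k[:,1].max().round())
E
```

```text
0 6 x -50.0 -36.0 y 14.0 19.0
-8 39 x -50.0 -15.0 y 14.0 23.0
-32 17 x -6.0 8.0 y 6.0 14.0
-40 46 x -13.0 11.0 y 4.0 14.0
-48 55 x -14.0 12.0 y -1.0 15.0
-56 60 x -13.0 12.0 y -2.0 14.0
-64 51 x -15.0 13.0 y -11.0 16.0
-72 79 x -31.0 28.0 y -6.0 18.0
-80 166 x -35.0 35.0 y -11.0 18.0
-88 199 x -42.0 41.0 y -10.0 17.0
-96 165 x -49.0 48.0 y -9.0 22.0
-104 200 x -56.0 54.0 y -11.0 23.0
-112 213 x -62.0 60.0 y 2.0 22.0
-120 329 x -61.0 61.0 y -12.0 22.0
-128 264 x -56.0 55.0 y -9.0 24.0
-136 231 x -42.0 43.0 y -5.0 23.0
-144 137 x -41.0 41.0 y -4.0 17.0
-152 41 x -37.0 38.0 y -3.0 33.0
-160 141 x -36.0 37.0 y 3.0 42.0
-168 198 x -38.0 37.0 y 1.0 42.0
-176 212 x -37.0 37.0 y -1.0 43.0
-184 197 x -37.0 37.0 y -4.0 43.0
-192 196 x -38.0 37.0 y 8.0 42.0
```

Both cameras and the missing contact agree: the real finger ends lie about 33 mm behind the reported TCP along the tool axis. In top the tip is seen at (415,267) and the TCP projects to (403,266). I'll correct for that and repeat the insertion.

```bash
cat >> h.py <<'E'
HT=.010; TL=.033
def tcpU(x,z,y=-.010,s=SL):
    a=np.radians(s)
    return W(x-HT*np.sin(a)+TL*np.cos(a),y,z-HT*np.cos(a)-TL*np.sin(a))
def tipU(s=SL):
    a=np.radians(s); c,p,f=S(); return c,np.array([p[0]+HT*np.sin(a)-TL*np.cos(a),p[1],p[2]+HT*np.cos(a)+TL*np.sin(a)]),f
def shots(k,box=None):
    for n in ("side","top"): cv2.imwrite(f"pics/{n}{k}.png",eyes.read_camera(n)[0])
    a=cv2.resize(cv2.imread(f"pics/side{k}.png")[150:290,250:400],None,fx=2.66,fy=2.66,interpolation=3)
    b=cv2.resize(cv2.imread(f"pics/top{k}.png")[190:330,260:410+30],None,fx=2.2,fy=2.66,interpolation=3)
    cv2.imwrite(f"pics/b{k}.png",np.hstack([a,b]))
E
python3 - <<'E'
from h import *
print(r.move_straight(tcpU(-.116,.033),None,.1,f_stop=6),tipU())
print(r.move_straight(tcpU(-.093,.033),None,.06,f_stop=3),tipU())
print(r.move_straight(tcpU(-.093,.056),None,.02,f_stop=1.5),tipU())
shots(5)
E
```

```text
False (8.2167, array([-0.116 , -0.0097,  0.0324]), array([-0.2962, -0.3789,  0.3776]))
False (8.75, array([-0.0927, -0.01  ,  0.0333]), array([-0.0456, -0.7946,  0.6145]))
True (9.425, array([-0.0932, -0.0098,  0.0444]), array([-0.7701, -0.5745, -1.6279]))
```

View pics/b5.png

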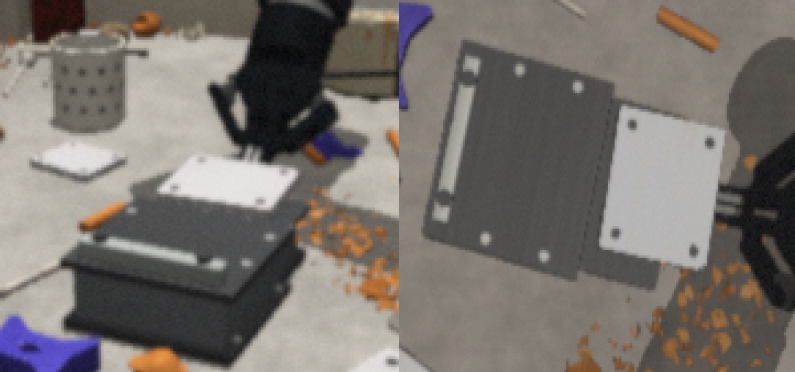

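Contact came at tip height 44 mm, as predicted, with the fingertip hidden under the rear edge in top. Next I lift along the arc.

```bash
cat >> h.py <<'E'
def path(al,L=.082):
    a=np.radians(al)
    if al<=90:
        xb=-.008*np.tan(a) if al<48.2 else -.012*np.sin(a)
        if al<30: xb=-.0096+(al/30)*(-.0046+.0096)
        if al<SL:
            C=np.array([xb-.09*np.cos(a),.052+.09*np.sin(a)]); return C+(.09-L)*np.array([np.cos(sl),-np.sin(sl)])
        return np.array([xb-L*np.cos(a),.052+L*np.sin(a)])
    b=a-np.pi/2
    return np.array([(L-.008)*np.sin(b)-.012*np.cos(b),.060+(L-.008)*np.cos(b)+.012*np.sin(b)])
E
python3 - <<'E'
from h import *
for al in range(8,116,8):
    p=path(al); q=kinematics.ik(tcpU(*p),ori(SL)); print(al,p,q is not None,end="; ")
print()
for al in (8,16,24,32,40,48,56,64):
    st=r.move_straight(tcpU(*path(al)),None,.06,f_stop=15); c,u,f=tipU(); print(al,st,c,u,f)
    if st: break
shots(6)
E
```

```text
8 [-0.0917  0.0589] True; 16 [-0.0878  0.0712] True; 24 [-0.0822  0.0829] True; 32 [-0.0757  0.094 ] True; 40 [-0.07    0.1042] True; 48 [-0.0638  0.1129] True; 56 [-0.0558  0.12  ] True; 64 [-0.0467  0.1257] True; 72 [-0.0368  0.13  ] True; 80 [-0.0261  0.1328] True; 88 [-0.0149  0.134 ] True; 96 [-0.0042  0.1348] True; 104 [0.0063 0.1347] True; 112 [0.0166 0.1331] True; 
8 False 9.9333 [-0.0919 -0.0104  0.0595] [-1.5983  0.831  -1.741 ]
16 False 10.3 [-0.0877 -0.0103  0.0718] [-0.3994  0.2206 -1.8811]
24 False 10.6667 [-0.0821 -0.0103  0.0835] [-0.9032 -0.6979 -1.4283]
32 False 11.0333 [-0.0755 -0.0103  0.0947] [-2.1397 -0.3642 -0.6073]
40 False 11.375 [-0.0698 -0.0103  0.1048] [-1.9678 -0.6807  0.3293]
48 False 11.7 [-0.0636 -0.0103  0.1135] [-1.6452  0.5818  0.2145]
56 False 12.025 [-0.0554 -0.0101  0.1205] [-1.0524 -0.3334 -0.5086]
64 False 12.35 [-0.0463 -0.0101  0.1262] [ 0.1758  0.0146 -0.4924]
```

View pics/b6.png

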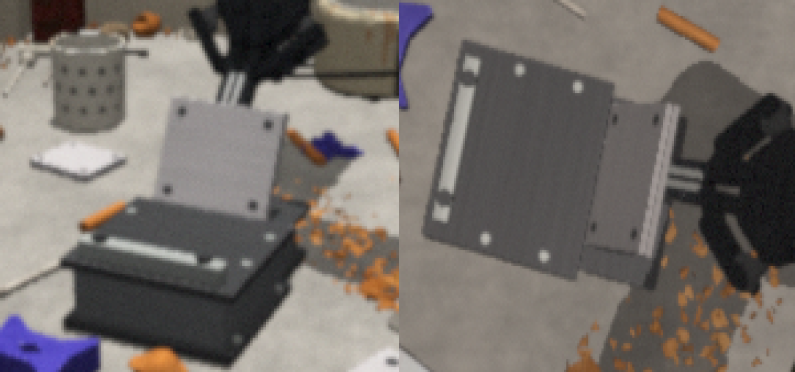

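The plate stands at about 64° with its leading edge at the step (side crop 215,200) and the tip near its rear edge. Next I tip it over.

```bash
python3 - <<'E'
from h import *
for al in (72,80,88,94,98,102,106,110):
    st=r.move_straight(tcpU(*path(al)),None,.05 if al<94 else .03,f_stop=15); c,u,f=tipU(); print(al,st,c,u,f)
    if st: break
shots(7)
E
```

```text
72 False 12.8167 [-0.0364 -0.01    0.1303] [-0.6451 -0.2845  0.0801]
80 False 13.1917 [-0.0257 -0.0099  0.1329] [ 0.0597  0.1982 -0.2468]
88 False 13.5667 [-0.0145 -0.0099  0.134 ] [ 0.0411 -0.3108 -0.1403]
94 False 13.9833 [-0.0067 -0.01    0.1347] [-0.3768 -0.8101 -0.0398]
98 False 14.3083 [-0.0014 -0.01    0.135 ] [-0.0521 -0.4579  0.0397]
102 False 14.6333 [ 0.0039 -0.0099  0.1349] [-0.1339  0.0804 -0.4293]
106 False 14.9583 [ 0.009  -0.0099  0.1344] [ 0.2464 -0.5986 -0.3109]
110 False 15.2833 [ 0.0142 -0.0099  0.1336] [ 0.2084 -0.5583 -0.7273]
```

View pics/b7.png

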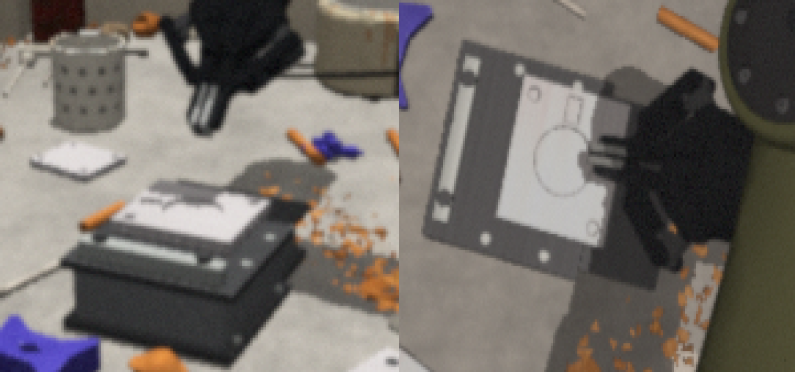

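```bash
python3 - <<'E'
from h import *
r.move_straight(tcpU(-.11,.150),None,.2)
r.move_to(tcpU(-.07,.12,s=90),ori(90)); print(tipU(90))
shots(8)
p=cv2.imread("pics/top8.png")[195:305,260:420]; cv2.imwrite("pics/c8.png",cv2.resize(p,None,fx=5,fy=5,interpolation=cv2.INTER_CUBIC))
p=cv2.imread("pics/side8.png")[175:275,270:400]; cv2.imwrite("pics/d8.png",cv2.resize(p,None,fx=6,fy=6,interpolation=cv2.INTER_CUBIC))
E
```

```text
(16.9167, array([-0.0681, -0.0095,  0.12  ]), array([0.2408, 0.5167, 0.3576]))
```

View pics/c8.png

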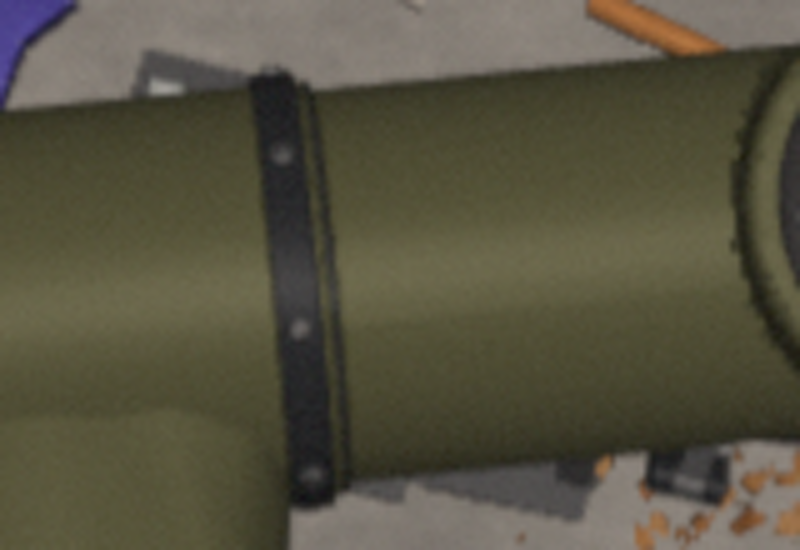

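View pics/d8.png

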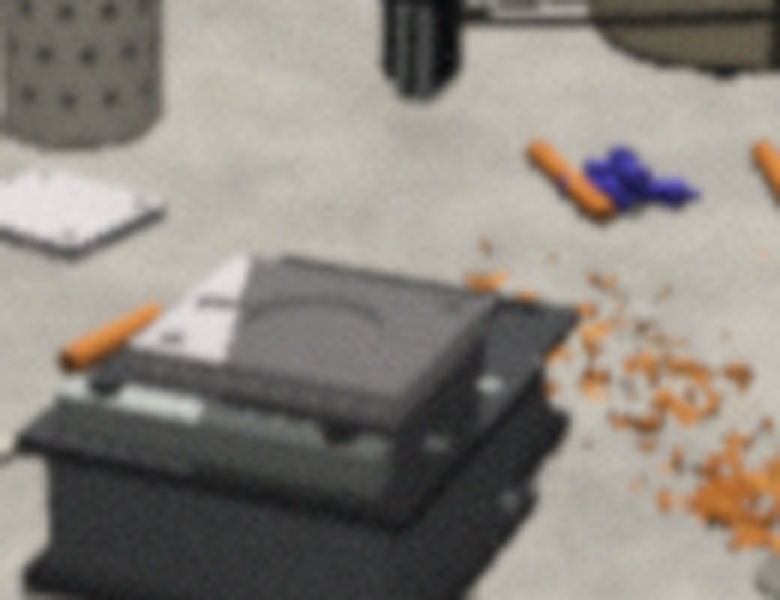

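```bash
python3 - <<'E'
from h import *
def st(X): X=X-O; return np.c_[X@ex,X@ey,X[:,2]]
c=(np.array([(112,350),(402,408),(250,256),(492,297)])+.5)/6-.5+[270,175]
print("now",st(onz("side",c,.072)))
c=(np.array([(108,217),(225,238),(152,182),(270,200)])+.5)/2.66-.5+[250,150]
print("b7 side",st(onz("side",c,.072)))
c=(np.array([(497,215),(523,75),(600,245),(636,105)])-[399,0]); c=c/[2.2,2.66]+[260,190]-.3
print("b7 top",st(onz("top",c,.072)))
# control: stop top at z .076 d8
c=(np.array([(62,380),(372,440)])+.5)/6-.5+[270,175]; print("stop",st(onz("side",c,.076)))
E
```

```text
now [[ 0.076  -0.0602  0.072 ]
 [ 0.0769  0.0475  0.072 ]
 [-0.0209 -0.0527  0.072 ]
 [-0.0227  0.0424  0.072 ]]
b7 side [[ 0.0668 -0.0602  0.072 ]
 [ 0.0641  0.0374  0.072 ]
 [-0.0122 -0.0595  0.072 ]
 [-0.0183  0.0432  0.072 ]]
b7 top [[ 0.0747  0.0424  0.072 ]
 [ 0.0763 -0.0558  0.072 ]
 [-0.0122  0.0425  0.072 ]
 [-0.0194 -0.0576  0.072 ]]
stop [[ 0.1122 -0.0601  0.076 ]
 [ 0.1106  0.0507  0.076 ]]
```

The plate lies cavity-up, spanning about x -14..+76 mm with y around -7 mm, and is 36 mm short of the stop. The arm hides the top view, but the b7 top and side views agree. Next I push from its rear edge.

```bash
python3 - <<'E'
from h import *
T=lambda x,z:tcpU(x,z,-.007,90)
r.move_straight(T(-.04,.12),ori(90),.15)
print(r.move_straight(T(-.04,.0655),None,.08,f_stop=5),tipU(90))
print(r.move_straight(T(.012,.0655),None,.03,f_stop=6),tipU(90))
print(r.move_straight(T(.035,.0655),None,.008,f_stop=4.5),tipU(90))
for i in range(4):
    r.hold(.25); print(tipU(90))
shots(9)
p=cv2.imread("pics/side9.png")[175:275,270:400]; cv2.imwrite("pics/d9.png",cv2.resize(p,None,fx=6,fy=6,interpolation=cv2.INTER_CUBIC))
E
```

```text
False (18.2, array([-0.04  , -0.0074,  0.066 ]), array([0.6271, 0.2675, 0.7165]))
False (20.0833, array([ 0.012 , -0.007 ,  0.0655]), array([-1.7685,  0.4732, -0.3334]))
True (21.4083, array([ 0.0196, -0.0063,  0.0649]), array([-0.309 ,  0.0873,  0.9124]))
(21.6583, array([ 0.0191, -0.0059,  0.0644]), array([ 0.3997, -0.2772, -0.111 ]))
(21.9083, array([ 0.019 , -0.0059,  0.0645]), array([ 0.0361, -0.448 , -0.313 ]))
(22.1583, array([ 0.019 , -0.0059,  0.0646]), array([ 0.318 ,  0.361 , -0.3079]))
(22.4083, array([ 0.019 , -0.006 ,  0.0646]), array([ 0.6063,  1.0753, -0.5895]))
```

View pics/d9.png

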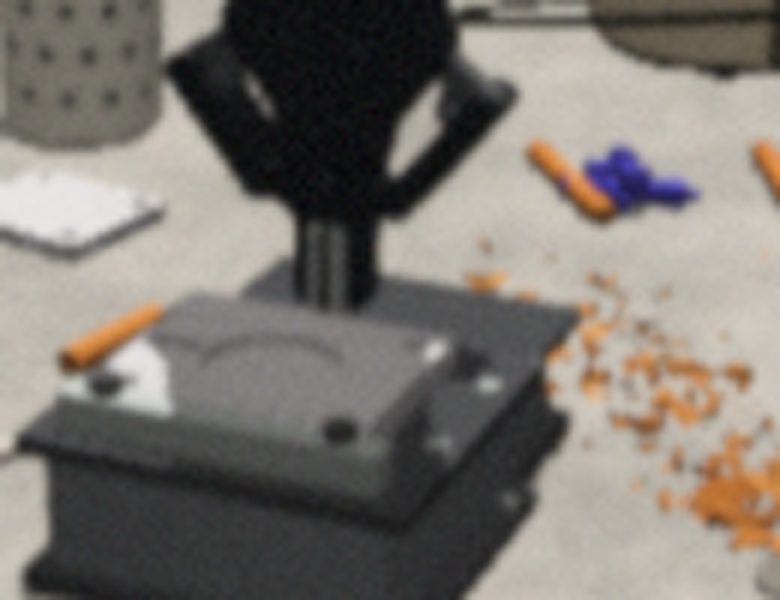

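The plate is at the stop (its front edge meets the bar along side crop 60–370,400), but the push relaxed when the motion stopped. I'll now press it in small increments to a steady 5 N or so.

```bash
python3 - <<'E'
from h import *
def fm(n=6):
    F=[]
    for _ in range(n): r.hold(.02); F.append(tipU(90)[2][0])
    return np.mean(F)
c,u,f=tipU(90); x=u[0]; base=0.3; print(x,fm())
for i in range(30):
    x+=.0004
    r.move_straight(tcpU(x,.0655,-.007,90),None,.01,f_stop=12)
    g=fm(4); print(round(x*1000,1),round(tipU(90)[1][0]*1000,2),round(g,2))
    if g-base<-4.3: break
for i in range(5): print("hold",fm(6),tipU(90)[0])
E
```

```text
0.018982391651062656 0.006993300597003473
19.4 19.4 -0.44
19.8 19.63 -1.12
20.2 19.74 -3.58
20.6 19.84 -5.12
hold -5.337675061957744 24.0167
hold -4.91990598495842 24.1167
hold -5.303164803757082 24.2167
hold -5.312526389743845 24.3167
hold -4.96534253102745 24.4167
```

```bash
python3 - <<'E'
from h import *
r.hold(.4); print(tipU(90))
r.move_straight(tcpU(-.02,.0655,-.007,90),None,.05)
r.move_straight(tcpU(-.06,.16,-.007,90),None,.15)
r.move_to(W(-.16,-.01,.26),ori(SL)); print(S())
shots(10)
p=cv2.imread("pics/top10.png")[195:305,260:420]; cv2.imwrite("pics/c10.png",cv2.resize(p,None,fx=5,fy=5,interpolation=cv2.INTER_CUBIC))
E
```

```text
(24.8167, array([ 0.0198, -0.0067,  0.0655]), array([-5.1238,  0.3874,  1.427 ]))
(27.4833, array([-0.1602, -0.0099,  0.2587]), array([ 0.3148, -0.1737, -1.1517]))
```

View pics/c10.png

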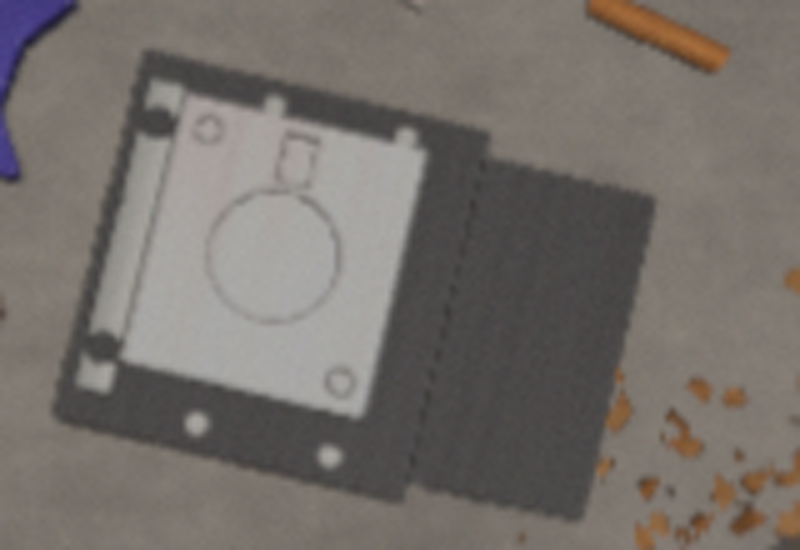

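View pics/b10.png

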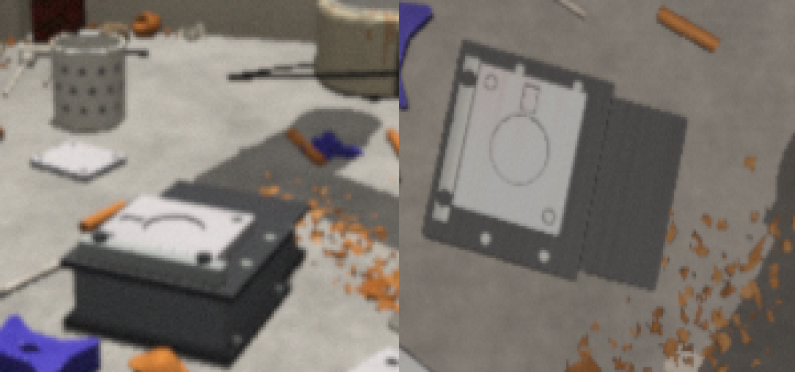

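```bash
python3 - <<'E'
from h import *
c=(np.array([(184,95),(121,360),(427,150),(362,416)])+.5)/5-.5+[260,195]
X=onz("top",c,.072)-O; s=np.c_[X@ex,X@ey]; m=s.mean(0); print(s,"stop frame",m-[.112,0])
a=lambda v:np.arctan2(v[1],v[0]); print("yaw",a(s[0]-s[2]),a(s[1]-s[3]),a(s[1]-s[0])-np.pi/2,a(s[3]-s[2])-np.pi/2)
r.job_done(); print(r.sense()["clock"])
E
```

```text
[[ 0.113  -0.0551]
 [ 0.1123  0.0441]
 [ 0.0222 -0.0562]
 [ 0.023   0.0434]] stop frame [-0.0444 -0.0059]
yaw 0.011344511987261023 0.007532084488767915 0.006769654443950168 -0.007474124552634631
the job is handed in; nothing more can be done
the job is handed in; nothing more can be done
```

The job is handed in: the die half lies flat on the high bed, cavity face up, against the end stop. The system reports no verdict.

- **What I did:** I pried the middle-sized plate up by its overhanging rear edge with the shut fingers and tipped it over the step onto the bed. Then I pushed it to the end stop, pressed at about 5 N for roughly a second, backed off and moved the arm clear.
- **Last checks:** In the top view the plate's centre is 44.4 mm from the stop's face (42 to 48.5 allowed) and 6 mm off the centre line. It is square within about 0.011 rad, and the cavity is visible on top. By eye, the bystanders visible in the last pictures look unmoved; I did not measure them. The clock was 27.5 s of 42 just before handing in.
- **What disagreed:** The real fingertips sat about 33 mm behind the reported tool point. Both cameras showed this, and the first contact under the plate matched the corrected position, so I used the correction throughout.
- **What went wrong once:** The first push at the stop relaxed when the motion ended, so I built the 5 N push up in small steps.

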